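# Unhook the tile-press plunger and seat it in its mould

### The job

Take the tile-press plunger off the deep hook of the wooden stand - lift its handle just past the hook's upturned pin, feeling for the height with a light pull, then draw it off - and set it upright and fully home in the round well of the steel mould block, then let go. Do not wrench the plunger against the hook, do not drop or ram it into the mould, and leave the other things on the table where they are.

Things in the scene. Friction and masses are not known exactly. Their poses are not given: they have to be found in the camera images.
- plunger: plunger of a hand tile press, bare metal, about 0.35 kg, loose: disc foot 58 mm across, 24 mm high (3 mm chamfer below), stem 18 mm thick up to 50 mm, then a closed upright rectangular handle. Origin: centre of the foot's underside; z up the stem. It starts hanging about upright by its handle's top bar on the hook's bar, which runs through the handle opening along the plunger's x.
- plunger_top (a point): centre of the upper face of the handle's top bar, 117 mm above the foot's underside. The handle is flat bar, 8 mm deep along x, 42 mm wide along y outside, 34 inside: lower bar at 50-56 mm, opening 55 mm high at 56-111 mm, top bar at 111-117 mm above the foot's underside; uprights 4 mm thick. Grip it across the two uprights (42 mm, along y), near the top bar.
- stand: fixed wooden hook stand. Origin: on the table right below the hanging place; its -x is the way the hook opens, roughly to the robot. Base plate 150 x 100 x 12 mm (x -40 to 110 mm); post 22 mm square at x = 85 mm, with a bracket, 213 mm high. The hook: a level round steel bar 8 mm thick from the post to x = -40 mm, its upper side 200 mm above the table, with a vertical pin as upturned tip.
- bar_end (a point): upper side of the hook's bar on the pin's axis, at x = -36 mm of the stand, 200 mm up. The pin is rigid steel, 8 mm thick, 52 mm long, upright through the bar: its top stands 14 to 38 mm above this point, set anew each time and not measured; the rest sticks out below the bar. Lifted less than the pin's height, the handle's top bar catches on the pin.
- bar_root (a point): upper side of the hook's bar where it meets the post's bracket, 200 mm up. The 55 mm handle opening has to pass over the whole 52 mm pin, so lift it by the pin's height to 3 mm more; higher, the lower bar catches under the pin. A light pull of 3 to 5 N along the stand's -x tells whether the way is clear; more than 25 N between plunger and stand is too much.
- mould: fixed dark steel mould block, 105 x 105 x 32 mm, with a round blind well in the middle of its upper face: 61 mm in diameter (1.5 mm of play all round the plunger's foot), 22 mm deep, with a 3 mm chamfer at the mouth. Origin: centre of its underside, on the table; z up.
- mould_floor (a point): centre of the well's floor, 10 mm above the table; the underside of the plunger's foot rests here when it is fully home
- jar: small closed glass jar, 48 mm in diameter, 75 mm high, between the stand and the mould; leave alone (origin: centre of its underside)
- strip: wooden guide strip, 140 x 28 x 8 mm, lying nearest the robot between stand and mould; leave alone (origin: underside at mid-length)
- water: water bottle, 62 mm in diameter, 200 mm high, at the far left; leave alone (origin: centre of its underside)
- globe: terracotta globe vase, 120 mm in diameter, 108 mm high, at the far right; leave alone (origin: centre of its underside)
- mug: white mug, 80 mm in diameter, 85 mm high, at the right; leave alone (origin: centre of its underside)
- spray: spray bottle, 68 mm in diameter, 187 mm high, at the left; leave alone (origin: centre of its underside)
- spatula: hand spatula, 200 mm long, lying flat at the far side; leave alone (origin: underside at mid-length)
Mind the look-alikes: they are no part of the job. Leave any turquoise look-alike of the plunger alone. Of the things that look like the mould, take the one that is farthest to the robot's right at the start.

How it is judged:
By the outcome, as a careful person would: the job done as asked, in the order asked, and still so for the second after the job is handed in, with the robot touching nothing.
It also fails if it takes over 72 s, if anything falls off the work surface, if the arm or the gripper's body presses on something with over 40 N, if the wrist force passes 120 N, or if a joint passes its speed limit or range.

### The arm

A 6-joint arm with a two-finger parallel gripper is mounted at the origin on the work surface. World frame = base frame: x ahead of the robot, y to its left, z up, the work surface at z = 0. Lengths are in m, angles in rad, forces in N, time in s.
With the tool pointing down it reaches from about 0.3 to 0.875 m from the base axis. Payload 6.4 kg.
Tool frame: the origin (TCP) lies midway between the tips of the shut fingers; the grasp point (between the pads) lies ctrl.grip_depth behind it (ctrl.grip_depth is the distance from the TCP to the grasp point, in m); x points along the fingers, y is the direction in which the jaws open and shut, and the axes are right-handed (so a half turn about x gives the same grasp; the last joint's range is limited). The gripper opens to 85 mm and grips with 20 to 120 N. Pads are 22 mm wide; open, the fingers measure 114 mm over their backs; the gripper's body (76 mm by 85 mm) begins 54 mm behind the grasp point. The pads swing forward as they close: fully open they stand 13 mm farther back than shut.
Start: joints at [-1.402, 0.181, 1.607, -0, 1.354, -0.206], TCP at [0.211, -0.535, 0.231] pointing down, gripper open.
Joint ranges: [-2.99, 2.99], [-0.89, 2.07], [0.3, 2.58], [-1.14, 4.28], [0, 2.63], [-3.12, 3.12]. Speed limits (rad/s): [2.57, 2.57, 3.01, 3.14, 3.14, 3.14].

### API

Orientations are given as a unit quaternion [w, x, y, z].
In Python, from bench import ctrl gives the robot as it stands.
- The arm moves only by the tool carry_out, never from a script. Its argument "motion" is one flat list of numbers, 7 for each row, row after row: the turn, a rotation vector about the tool's x, y, z in degrees, then the shift along the tool's x, y, z in m, then the gripper's target within -1 to 1 (shut at 1, half-way at 0, fully open at -1). A call has 1 to 10 rows; each row shifts and turns the pose as measured when the row begins, along the tool's axes as they then stand; what a row does not reach is not made up. A row lasts 1/10 s, in which the tool goes at most 50 mm and 8.59 degrees, less where a joint would pass 70% of its speed; a pose out of reach is approached as far as the arm can. A call with a gripper value outside its range is refused whole. The fingers move at their own pace and stop on an object; the grip force is fixed at half the most. Time passes only in rows, so rows that do not move let the fingers close. It gives the time, the measured TCP pose, the force and the opening at its end, in the units of the state.
- ctrl.get_obs(): the state, without advancing time (a new reading comes with each control period).
- ctrl.camera(name): name is "side" or "top" or "wrist"; returns the picture (384x512x3 uint8, blue, green, red); there is no depth.
- ctrl.camera_params(name): a dict with "mtx" (3x3 intrinsics, pixels), "k1" (the pictures are not rectified: a ray, as slopes to the right and down, at radius r is drawn at 1 + k1 r^2 times it, then the intrinsics apply), "pose" (4x4, takes a point from camera to world coordinates); the wrist camera has in their place "hand_eye" (4x4, takes a point from camera to tool coordinates, whose origin is the TCP and whose axes are the tool frame's). Camera axes: x right, y down, z forward; pixel columns grow to the right and rows downward; lengths in m; the calibration is good to about 2 mm. A picture is of the moment at which its call begins: read the wrist's pose just before it. camera_params takes no time and is no camera call.
- ctrl.hand_in(): hands the job in, once; it reports no verdict.
Trained networks look in the newest picture that a camera, given by its name, has taken for a name from the list of things; names that differ only in an ending like _2 or _b are one class to them, and where a whole thing is asked for, a point or a joint stands for the part that bears it (a point fixed in the world has none). Each returns a list of dicts, best first, with "conf" (0 to 1); they miss things now and then, are a little off and sometimes report something else, mostly with a low value. They report only what shows in the picture. A call takes as long as a camera call. They do not tell look-alikes from the thing itself.
- ctrl.boxes_of(camera, thing): "point" ([x, y, z] in m, in the coordinates of the camera as it stood for that picture, good to about 4 mm: the middle of the surface that is visible of it).
- ctrl.trace(camera, thing): "pixels" (384x512 bool, what is visible of it).
- ctrl.landmark_of(camera, thing): "point" ([x, y, z] in m, in the coordinates of the camera as it stood for that picture, good to about 4 mm: a listed point, or the origin of a listed thing).
The state is a dict: "time_s": time; "q": joint angles; "dq": joint speeds; "joint_efforts": joint torques, N m; "eef_pos": TCP position; "eef_rot": TCP orientation; "wrist_force": force on the tool from outside, world axes, zero at the start; "torque": the same for the moment, N m; "opening": opening from 0.0 (shut) to 1.0 (fully open).
Only numpy, scipy, OpenCV 4.12 (cv2) and the standard library are available. Lean on these libraries where they do the work, as an engineer would, in place of code of your own. Each camera call takes 0.05 s, during which the arm holds its last target. There are 200 camera calls.

## Working session

There is one attempt and no reset: what is moved stays moved. The work goes in short steps, Python scripts to look and compute and a tool call to move; the robot and the scene stay as the last step left them, time stands still between calls to the robot, and variables do not carry over. Pictures are saved under pics/ and viewed, about 8 in all and at most 12, crops included, and the job is handed in when it is done.

Besides the shell and the picture viewer there is one more tool, called after ">>>" as a command line: name --argument value ..., lists and objects as JSON in quotes. carry_out: Moves the arm, as the interface text tells. Its arguments: {"type":"object","properties":{"motion":{"type":"array"}},"required":["motion"]}

```bash
mkdir -p pics; ls
cat > h.py <<'E'
import numpy as np, cv2
from bench import ctrl
from scipy.spatial.transform import Rotation as R
def tool():
    o=ctrl.get_obs(); q=np.array(o["eef_rot"]); T=np.eye(4)
    T[:3,:3]=R.from_quat(q[[1,2,3,0]]).as_matrix(); T[:3,3]=o["eef_pos"]; return T
def campose(n,T=None):
    p=ctrl.camera_params(n)
    return np.array(p["pose"]) if "pose" in p else (tool() if T is None else T)@np.array(p["hand_eye"])
def w(C,p): return (C[:3,:3]@np.array(p)+C[:3,3]).round(4)
def proj(n,C,P):
    p=ctrl.camera_params(n); c=np.linalg.inv(C)@np.append(P,1); s=c[:2]/c[2]; s=s*(1+p["k1"]*(s@s))
    M=np.array(p["mtx"]); return (M[:2,:2]@s+M[:2,2]).round(1)
def ray(n,C,uv):
    p=ctrl.camera_params(n); M=np.array(p["mtx"]); d=(np.array(uv)-M[:2,2])/M[[0,1],[0,1]]; s=d.copy()
    for _ in range(20): s=d/(1+p["k1"]*(s@s))
    v=C[:3,:3]@np.append(s,1); return C[:3,3], v/np.linalg.norm(v)
E
python3 - <<'E'
from h import *
np.set_printoptions(suppress=True,precision=4)
o=ctrl.get_obs(); print({k:np.round(v,4).tolist() for k,v in o.items()}, ctrl.grip_depth)
ims=[]
for n in ["side","top","wrist"]:
    T=tool(); im=ctrl.camera(n); C=campose(n,T); cv2.imwrite(f"pics/{n}0.png",im); ims.append(im)
    print(n,C.tolist())
    for t in ["plunger_top","plunger","bar_end","bar_root","stand","mould","mould_floor","jar","strip"]:
        for d in ctrl.landmark_of(n,t): print(n,t,round(d["conf"],2),w(C,d["point"]),proj(n,C,w(C,d["point"])))
cv2.imwrite("pics/a.png",cv2.resize(np.hstack(ims[:2]),(800,300)))
E
```

```text
pics
{'time_s': 0.0, 'q': [-1.4023, 0.1815, 1.608, -0.0, 1.3538, -0.2063], 'dq': [-0.0001, 0.0009, 0.0004, 0.0009, 0.0013, -0.0007], 'joint_efforts': [-0.0015, -44.4867, -35.1336, -0.0003, 0.0092, -0.0], 'eef_pos': [0.2104, -0.5345, 0.2304], 'eef_rot': [0.1311, 0.6947, 0.1323, -0.6947], 'wrist_force': [0.5061, -0.4715, -0.1182], 'torque': [0.0015, 0.0495, -0.0219], 'opening': 1.0008} 0.0187
side [[-0.9995561476960426, -0.016138875459949277, 0.025040852659907614, 0.4748028735449721], [-0.028090805201255068, 0.7904923501560868, -0.6118273866114948, 0.824739709683678], [-0.009920396473533514, -0.6122592433304659, -0.7905948423119221, 1.1907234758666], [0.0, 0.0, 0.0, 1.0]]
side plunger_top 0.8 [ 0.3866 -0.2772  0.1168] [289.7 141.6]
side plunger_top 0.75 [ 0.4975 -0.1705  0.2084] [259.9 143.7]
side plunger_top 0.62 [ 0.5237 -0.2925  0.1174] [253.8 138.1]
side plunger 0.73 [ 0.5302 -0.2888 -0.    ] [252.5 159.8]
side plunger 0.71 [ 0.4939 -0.165   0.0879] [260.9 168.2]
side plunger 0.67 [ 0.3872 -0.2778  0.0015] [288.  162.1]
side plunger 0.56 [ 0.7195 -0.3555 -0.0008] [207.7 147.7]
side
[... 1568 characters left out ...]
 0.0031] [170.5 286. ]
top mould 0.75 [ 0.4157  0.3104 -0.0019] [162.9 227.3]
top mould 0.66 [ 0.5701  0.1731 -0.0015] [206.6 178. ]
top mould_floor 0.83 [0.2366 0.2799 0.0081] [171.7 285.6]
top mould_floor 0.8 [0.419  0.3115 0.0105] [161.6 226.4]
top mould_floor 0.6 [0.5662 0.1745 0.0055] [205.8 179. ]
top jar 0.8 [ 0.6218 -0.0021  0.0002] [261.7 161.2]
top strip 0.59 [ 0.4493 -0.0094 -0.0031] [264.6 215.6]
wrist [[0.36542209840316303, -0.8963404091501507, -0.25107879425225815, 0.2753966822974583], [-0.9308414408653335, -0.3516023969340314, -0.09954881434749274, -0.5083977402193792], [0.0009497191042435394, 0.27009188324491046, -0.9628340836503653, 0.3735139166558308], [0.0, 0.0, 0.0, 1.0]]
```

View pics/a.png

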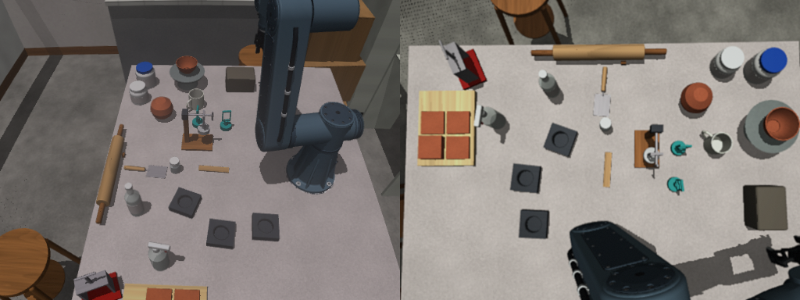

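The three dark mould blocks show right of centre in the side view. The rightmost for the robot is at about (0.567, 0.175). The bare plunger hangs at (0.495, -0.168), and the turquoise copies stand apart from it. Next I plan the approach.

```bash
cat >> h.py <<'E'
def Rz(yaw,flip=1):
    "tool x down, tool y along world (-sin,cos)*flip"
    y=flip*np.array([-np.sin(yaw),np.cos(yaw),0]); x=np.array([0,0,-1.]); return np.c_[x,y,np.cross(x,y)]
def plan(P,Rt,mx=0.045,ma=8.0):
    T=tool(); Rt=Rt if Rt is not None else T[:3,:3]; rv=R.from_matrix(T[:3,:3].T@Rt).as_rotvec(); d=np.array(P)-T[:3,3]
    n=int(max(np.ceil(np.linalg.norm(d)/mx),np.ceil(np.degrees(np.linalg.norm(rv))/ma),1))
    Rc=T[:3,:3]; print("rows",n,"d tool",(Rc.T@d).round(4),"rv deg",np.degrees(rv).round(2))
    for i in range(n):
        print((np.degrees(rv)/n).round(2).tolist(),(Rc.T@d/n).round(4).tolist()); Rc=Rc@R.from_rotvec(rv/n).as_matrix()
E
python3 - <<'E'
from h import *
np.set_printoptions(suppress=True,precision=4)
print(tool()); print(np.array(ctrl.camera_params("wrist")["hand_eye"])); print(ctrl.camera_params("wrist")["mtx"])
for f in (1,-1):
    plan([0.40,-0.17,0.36],Rz(0.015,f))
E
```

```text
[[-0.      0.3661 -0.9306  0.2105]
 [ 0.0001 -0.9306 -0.3661 -0.5351]
 [-1.     -0.0001  0.      0.2313]
 [ 0.      0.      0.      1.    ]]
[[-0.001  -0.2701  0.9628 -0.1422]
 [ 1.     -0.001   0.0007 -0.0011]
 [ 0.0008  0.9628  0.2701 -0.0701]
 [ 0.      0.      0.      1.    ]]
[[328.9303   0.     255.9065]
 [  0.     328.9303 194.6014]
 [  0.       0.       1.    ]]
rows 20 d tool [-0.1287 -0.2704 -0.31  ] rv deg [-159.39   -0.01    0.  ]
[-7.97, -0.0, 0.0] [-0.0064, -0.0135, -0.0155]
[-7.97, -0.0, 0.0] [-0.0064, -0.0112, -0.0172]
[-7.97, -0.0, 0.0] [-0.0064, -0.0087, -0.0186]
[-7.97, -0.0, 0.0] [-0.0064, -0.0061, -0.0196]
[-7.97, -0.0, 0.0] [-0.0064, -0.0033, -0.0203]
[-7.97, -0.0, 0.0] [-0.0064, -0.0004, -0.0206]
[-7.97, -0.0, 0.0] [-0.0064, 0.0024, -0.0204]
[-7.97, -0.0, 0.0] [-0.0064, 0.0052, -0.0199]
[-7.97, -0.0, 0.0] [-0.0064, 0.0079, -0.019]
[-7.97, -0.0, 0.0] [-0.0064, 0.0105, -0.0177]
[-7.97, -0.0, 0.0] [-0.0064, 0.0128, -0.0161]
[-7.97, -0.0, 0.0] [-0.0064, 0.0149, -0.0141]
[-7.97, -0.0, 0.0] [-0.0064, 0.0168, -0.0119]
[-7.97, -0.0, 0.0] [-0.0064, 0.0182, -0.0095]
[-7.97, -0.0, 0.0] [-0.0064, 0.0194, -0.0069]
[-7.97, -0.0, 0.0] [-0.0064, 0.0201, -0.0041]
[-7.97, -0.0, 0.0] [-0.0064, 0.0205, -0.0013]
[-7.97, -0.0, 0.0] [-0.0064, 0.0205, 0.0016]
[-7.97, -0.0, 0.0] [-0.0064, 0.0201, 0.0044]
[-7.97, -0.0, 0.0] [-0.0064, 0.0193, 0.0071]
rows 10 d tool [-0.1287 -0.2704 -0.31  ] rv deg [20.61  0.    0.  ]
[2.06, 0.0, 0.0] [-0.0129, -0.027, -0.031]
[2.06, 0.0, 0.0] [-0.0129, -0.0281, -0.03]
[2.06, 0.0, 0.0] [-0.0129, -0.0292, -0.029]
[2.06, 0.0, 0.0] [-0.0129, -0.0302, -0.0279]
[2.06, 0.0, 0.0] [-0.0129, -0.0312, -0.0268]
[2.06, 0.0, 0.0] [-0.0129, -0.0321, -0.0257]
[2.06, 0.0, 0.0] [-0.0129, -0.0331, -0.0245]
[2.06, 0.0, 0.0] [-0.0129, -0.0339, -0.0233]
[2.06, 0.0, 0.0] [-0.0129, -0.0347, -0.022]
[2.06, 0.0, 0.0] [-0.0129, -0.0355, -0.0208]
```

Run:
```python
from h import *
plan([0.55,-0.168,0.32],Rz(0.015,-1))
```

```text
rows 12 d tool [-0.0887 -0.2173 -0.4503] rv deg [20.61  0.    0.  ]
[1.72, 0.0, 0.0] [-0.0074, -0.0181, -0.0375]
[1.72, 0.0, 0.0] [-0.0074, -0.0192, -0.037]
[1.72, 0.0, 0.0] [-0.0074, -0.0203, -0.0364]
[1.72, 0.0, 0.0] [-0.0074, -0.0214, -0.0357]
[1.72, 0.0, 0.0] [-0.0074, -0.0225, -0.0351]
[1.72, 0.0, 0.0] [-0.0074, -0.0235, -0.0344]
[1.72, 0.0, 0.0] [-0.0074, -0.0245, -0.0337]
[1.72, 0.0, 0.0] [-0.0074, -0.0255, -0.0329]
[1.72, 0.0, 0.0] [-0.0074, -0.0265, -0.0321]
[1.72, 0.0, 0.0] [-0.0074, -0.0275, -0.0313]
[1.72, 0.0, 0.0] [-0.0074, -0.0284, -0.0305]
[1.72, 0.0, 0.0] [-0.0074, -0.0293, -0.0296]
```

>>> carry_out --motion '[0,0,0,-0.045,0,0,-1,0,0,0,-0.045,0,0,-1]'

```text
time_s: 1.7
eef_pos: [0.2098, -0.5313, 0.3154]
eef_rot: [0.126, 0.695, 0.137, -0.695]
wrist_force: [-0.3, -1.6, 0.8]
opening: 1.002
```

>>> carry_out --motion '[1.7,0,0,0,-0.018,-0.0375,-1,1.7,0,0,0,-0.019,-0.037,-1,1.7,0,0,0,-0.02,-0.036,-1,1.7,0,0,0,-0.021,-0.036,-1,1.7,0,0,0,-0.0225,-0.035,-1,1.7,0,0,0,-0.0235,-0.034,-1,1.7,0,0,0,-0.0245,-0.034,-1,1.7,0,0,0,-0.0255,-0.033,-1,1.7,0,0,0,-0.0265,-0.032,-1,1.7,0,0,0,-0.0275,-0.031,-1]'

```text
time_s: 2.7
eef_pos: [0.5017, -0.225, 0.3262]
eef_rot: [0.021, 0.708, 0.019, -0.706]
wrist_force: [1.3, -1.0, -0.5]
opening: 1.0
```

Run:
```python
from h import *
plan([0.55,-0.168,0.31],Rz(0.015,-1))
```

```text
rows 2 d tool [ 0.0162 -0.0543 -0.0513] rv deg [ 2.31 -0.18 -0.17]
[1.15, -0.09, -0.08] [0.0081, -0.0272, -0.0257]
[1.15, -0.09, -0.08] [0.0081, -0.0277, -0.0251]
```

>>> carry_out --motion '[1.2,0,0,0.008,-0.027,-0.025,-1,1.2,0,0,0.008,-0.027,-0.025,-1,0,0,0,0,0,0,-1,0,0,0,0,0,0,-1]'

```text
time_s: 3.1
eef_pos: [0.5539, -0.1616, 0.31]
eef_rot: [0.007, 0.709, 0.006, -0.705]
wrist_force: [0.4, 0.2, -0.7]
opening: 0.999
```

```bash
cat > look.py <<'E'
import sys
from h import *
def look(name,things,n="wrist",scale=1.5):
    T=tool(); im=ctrl.camera(n); C=campose(n,T)
    print(T.round(4).tolist())
    for t in things:
        for d in ctrl.landmark_of(n,t): P=w(C,d["point"]); print(t,round(d["conf"],2),P,proj(n,C,P))
    cv2.imwrite(f"pics/{name}.png",cv2.resize(im,None,fx=scale,fy=scale,interpolation=cv2.INTER_CUBIC)); np.save(f"pics/{name}.npy",C); return im,C
E
python3 - <<'E'
from look import *
look("w1",["plunger_top","plunger","bar_end","bar_root","stand"])
E
```

```text
[[0.0048, 0.0185, -0.9998, 0.5539], [-0.0026, -0.9998, -0.0185, -0.1616], [-1.0, 0.0027, -0.0048, 0.31], [0.0, 0.0, 0.0, 1.0]]
plunger_top 0.71 [ 0.4996 -0.1671  0.2024] [262.7 257.7]
plunger_top 0.7 [ 0.5292 -0.2894  0.1199] [377.6 198.5]
plunger_top 0.68 [ 0.3889 -0.2687  0.1164] [345.2 312.1]
plunger 0.89 [ 3.885e-01 -2.701e-01  3.000e-04] [325.8 265.6]
plunger 0.7 [ 0.4991 -0.1619  0.0896] [256.  214.4]
plunger 0.58 [ 0.531  -0.2917 -0.0019] [348.2 173.4]
bar_end 0.66 [ 0.4602 -0.1631  0.1945] [257.  294.2]
bar_root 0.82 [ 0.5691 -0.1694  0.1982] [267.6 174.9]
stand 0.68 [ 0.4956 -0.17   -0.    ] [261.4 196.6]
```

View pics/w1.png

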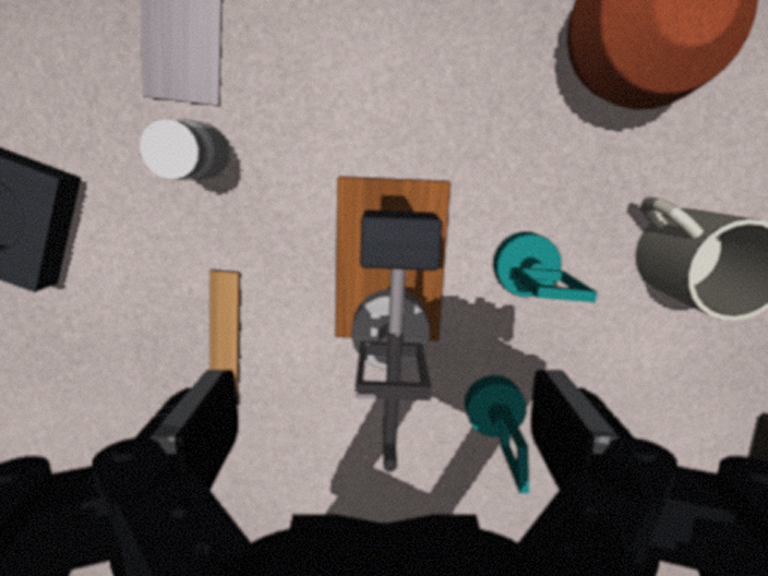

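The wrist picture shows the bracket at (400,240) and the hook bar running down to the pin at about (390,463). The handle's top bar spans (358,384) to (430,390), slightly turned. I'll zoom in on this to get pin height and yaw.

Run:
```python
from look import *
im=ctrl.camera("wrist"); c=im[130:325,215:305]
c=cv2.convertScaleAbs(c,alpha=1.8,beta=10)
cv2.imwrite("pics/c1.png",cv2.resize(c,None,fx=3,fy=3,interpolation=cv2.INTER_CUBIC))
```

```text
(no output)
```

View pics/c1.png

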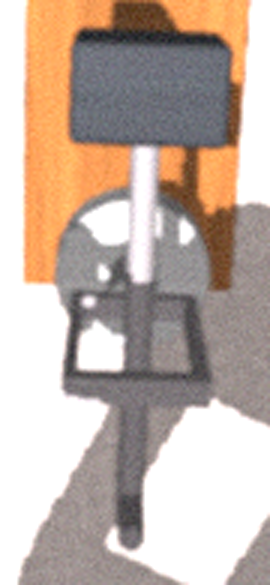

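Run:
```python
from look import *
C=np.load("pics/w1.npy")
def atz(uv,z):
    o,v=ray("wrist",C,uv); return (o+v*(z-o[2])/v[2]).round(4)
a=atz((263.3,180),.2);b=atz((258.3,293),.2); print("bar",a,b,"yaw",np.degrees(np.arctan2(*(a-b)[[1,0]])))
l=atz((237,256.7),.206); r=atz((284.7,259.3),.206); print(l,r,(l+r)/2,"width",np.linalg.norm(l-r),"yaw",np.degrees(np.arctan2((l-r)[1],(l-r)[0]))-90)
o,v=ray("wrist",C,(258.3,309))
for x in (.454,.456,.458,.46): print(x,o+v*(x-o[0])/v[0])
for z in (.2,.21,.22,.23,.24): print(z, proj("wrist",C,[.457,b[1],z]))
```

```text
bar [ 0.5654 -0.1661  0.2   ] [ 0.4649 -0.1641  0.2   ] yaw -1.140064033786389
[ 0.502  -0.1459  0.206 ] [ 0.5002 -0.1851  0.206 ] [ 0.5011 -0.1655  0.206 ] width 0.039241304769337106 yaw -2.6290818856386835
0.454 [ 0.454      -0.16424588  0.2072956 ]
0.456 [ 0.456      -0.16417557  0.21020209]
0.458 [ 0.458      -0.16410526  0.21310858]
0.46 [ 0.46       -0.16403495  0.21601507]
0.2 [258.1 301. ]
0.21 [258.2 307.8]
0.22 [258.4 315.2]
0.23 [258.5 323. ]
0.24 [258.6 331.5]
```

Pin height comes out at about 10–16 mm, so near the low end of its range, and the yaw is about -1.5°. I'll move above the handle.

Run:
```python
from h import *
plan([0.498,-0.1655,0.24],Rz(np.radians(-1.5),-1))
```

```text
rows 2 d tool [0.0703 0.0013 0.0557] rv deg [ 2.35 -0.33 -0.16]
[1.18, -0.17, -0.08] [0.0351, 0.0006, 0.0279]
[1.18, -0.17, -0.08] [0.0352, 0.0013, 0.0278]
```

>>> carry_out --motion '[1.2,-0.2,-0.1,0.018,0.001,0.028,-1,1.2,-0.2,-0.1,0.018,0.001,0.028,-1,0,0,0,0.015,0,0,-1,0,0,0,0.015,0,0,-1,0,0,0,0,0,0,-1,0,0,0,0,0,0,-1]'

```text
time_s: 4.05
eef_pos: [0.4947, -0.1695, 0.2447]
eef_rot: [-0.012, 0.708, -0.013, -0.706]
wrist_force: [-0.1, 0.1, 0.2]
opening: 0.998
```

Run:
```python
from look import *
im,C=look("w2",["plunger_top","bar_end","bar_root"])
plan([0.498,-0.1655,0.172],Rz(np.radians(-1.5),-1),mx=0.02)
```

```text
[[0.0027, -0.0347, -0.9994, 0.4947], [-0.0019, -0.9994, 0.0347, -0.1695], [-1.0, 0.0018, -0.0028, 0.2447], [0.0, 0.0, 0.0, 1.0]]
plunger_top 0.84 [ 0.4992 -0.1671  0.2024] [254.2 216.6]
plunger_top 0.74 [ 0.5273 -0.2904  0.1171] [403.9 144.3]
bar_end 0.96 [ 0.4621 -0.1662  0.1981] [254.9 269.5]
bar_root 0.8 [ 0.5692 -0.1703  0.1943] [255.3  93.5]
rows 4 d tool [ 0.0729 -0.0041 -0.0025] rv deg [-0.45 -0.2  -0.13]
[-0.11, -0.05, -0.03] [0.0182, -0.001, -0.0006]
[-0.11, -0.05, -0.03] [0.0182, -0.001, -0.0006]
[-0.11, -0.05, -0.03] [0.0182, -0.001, -0.0007]
[-0.11, -0.05, -0.03] [0.0182, -0.001, -0.0007]
```

View pics/w2.png

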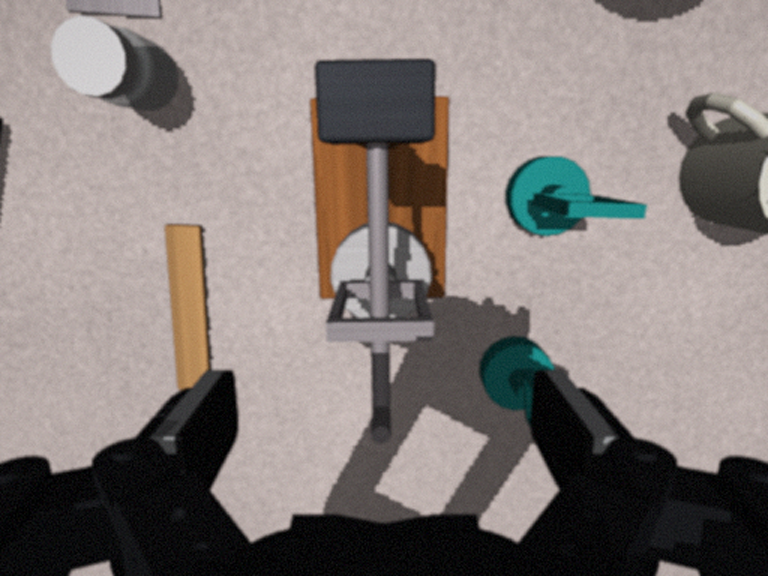

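The picture shows the top bar level in the image, (327,325) to (434,325), so the tool yaw of -2° matches the handle. The pin tip is at (381,432).

Run:
```python
from look import *
C=np.load("pics/w2.npy")
def atz(uv,z):
    uv=np.array(uv)/1.5; o,v=ray("wrist",C,uv); return (o+v*(z-o[2])/v[2]).round(4)
a=atz((377,150),.2);b=atz((381,400),.2); print("bar",a,b,"yaw",np.degrees(np.arctan2(*(a-b)[[1,0]])))
l=atz((327,325),.206); r=atz((434,325),.206); print(l,r,(l+r)/2,np.linalg.norm(l-r),"yaw",np.degrees(np.arctan2((l-r)[1],(l-r)[0]))-90)
o,v=ray("wrist",C,np.array((381,432))/1.5)
for x in (.456,.458,.46,.462): print(x,o+v*(x-o[0])/v[0])
plan([(l+r)[0]/2,(l+r)[1]/2,0.172],Rz(np.radians(-2),-1),mx=0.02)
```

```text
bar [ 0.5657 -0.168   0.2   ] [ 0.4651 -0.1657  0.2   ] yaw -1.3097151011691122
[ 0.5012 -0.1461  0.206 ] [ 0.4997 -0.1876  0.206 ] [ 0.50045 -0.16685  0.206  ] 0.041527099585692215 yaw -2.0700306530411012
0.456 [ 0.456      -0.16542223  0.20977137]
0.458 [ 0.458      -0.16550581  0.21305914]
0.46 [ 0.46       -0.16558939  0.21634692]
0.462 [ 0.462      -0.16567298  0.2196347 ]
rows 4 d tool [ 0.073  -0.0028 -0.005 ] rv deg [ 0.05 -0.2  -0.13]
[0.01, -0.05, -0.03] [0.0182, -0.0007, -0.0012]
[0.01, -0.05, -0.03] [0.0182, -0.0007, -0.0013]
[0.01, -0.05, -0.03] [0.0182, -0.0007, -0.0013]
[0.01, -0.05, -0.03] [0.0182, -0.0007, -0.0013]
```

>>> carry_out --motion '[0,0,0,0.018,-0.0007,-0.001,-1,0,0,0,0.018,-0.0007,-0.001,-1,0,0,0,0.018,-0.0007,-0.001,-1,0,0,0,0.018,-0.0007,-0.001,-1,0,0,0,0,0,0,-1,0,0,0,0,0,0,-1]'

```text
time_s: 4.85
eef_pos: [0.5036, -0.1684, 0.1761]
eef_rot: [-0.009, 0.711, -0.014, -0.703]
wrist_force: [0.9, 0.0, 0.5]
opening: 0.997
```

Run:
```python
from h import *
plan([.4995,-.1668,0.172],Rz(np.radians(-2),-1),mx=0.02); print(ctrl.get_obs()["wrist_force"])
```

```text
rows 1 d tool [ 0.0041 -0.0015  0.0042] rv deg [ 0.13 -0.68 -0.39]
[0.13, -0.68, -0.39] [0.0041, -0.0015, 0.0042]
[0.87874185 0.00172078 0.51288183]
```

>>> carry_out --motion '[0.1,-0.7,-0.4,0.004,-0.0015,0.004,-1,0,0,0,0,0,0,-1,0,0,0,0,0,0,-1]'

```text
time_s: 5.15
eef_pos: [0.5008, -0.1675, 0.1748]
eef_rot: [-0.012, 0.708, -0.013, -0.706]
wrist_force: [0.1, -0.4, -0.4]
opening: 1.001
```

Run:
```python
from h import *
plan([.4995,-.1668,0.172],Rz(np.radians(-2),-1),mx=0.02)
```

```text
rows 1 d tool [ 0.0028 -0.0006  0.0013] rv deg [ 0.03 -0.13 -0.08]
[0.03, -0.13, -0.08] [0.0028, -0.0006, 0.0013]
```

>>> carry_out --motion '[0,0,0,0.002,-0.0006,0.001,0,0,0,0,0,0,0,0.2,0,0,0,0,0,0,1,0,0,0,0,0,0,1,0,0,0,0,0,0,1,0,0,0,0,0,0,1,0,0,0,0,0,0,1,0,0,0,0,0,0,1]'

```text
time_s: 5.95
eef_pos: [0.5006, -0.1673, 0.1742]
eef_rot: [-0.011, 0.709, -0.013, -0.705]
wrist_force: [0.0, -0.2, 0.7]
opening: 0.478
```

Run:
```python
from look import *
look("w3",["plunger_top","bar_end"]); o=ctrl.get_obs(); print(np.round(o["wrist_force"],2),np.round(o["torque"],3),o["opening"],np.round(o["eef_pos"],4))
```

```text
[[0.0049, -0.0344, -0.9994, 0.5006], [-0.003, -0.9994, 0.0344, -0.1673], [-1.0, 0.0028, -0.005, 0.1742], [0.0, 0.0, 0.0, 1.0]]
plunger_top 0.96 [ 0.5293 -0.2895  0.116 ] [454.2 164.3]
plunger_top 0.81 [ 0.5037 -0.1696  0.2046] [266.2 282.6]
plunger_top 0.46 [ 0.4933 -0.1644  0.0905] [254.1 213.3]
[-0.07  0.34  0.91] [-0.012  0.022  0.015] 0.4762173049867459 [ 0.5006 -0.1673  0.1742]
```

View pics/w3.png

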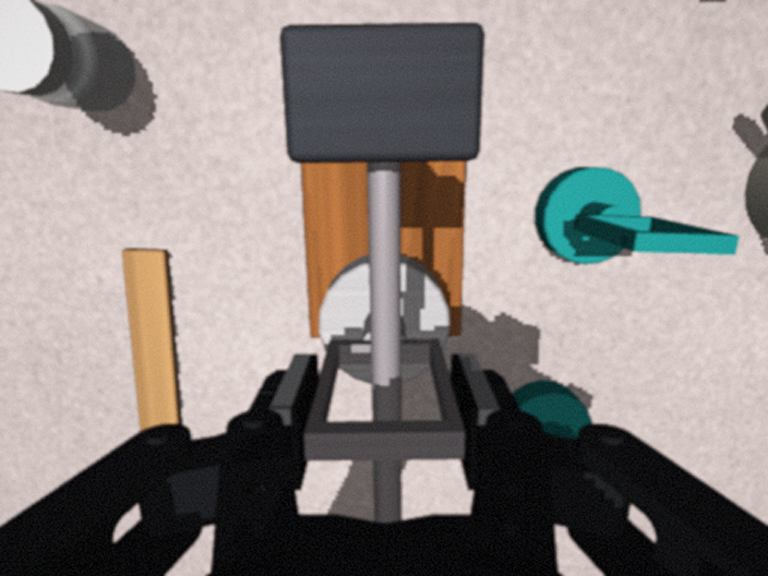

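The handle is gripped between both pads (opening 0.478, about 41 mm). Now a first lift of about 13 mm.

>>> carry_out --motion '[0,0,0,-0.002,0,0,1,0,0,0,-0.003,0,0,1,0,0,0,-0.003,0,0,1,0,0,0,-0.003,0,0,1,0,0,0,-0.003,0,0,1,0,0,0,0,0,0,1,0,0,0,0,0,0,1]'

```text
time_s: 6.8
eef_pos: [0.4988, -0.1662, 0.1871]
eef_rot: [-0.012, 0.707, -0.012, -0.707]
wrist_force: [0.6, 0.6, -3.6]
opening: 0.479
```

```bash
cat > st.py <<'E'
from h import *
for _ in range(1):
    o=ctrl.get_obs(); T=tool(); y=np.degrees(np.arctan2(-T[0,1]*-1,-T[1,1])) 
    print("t",round(o["time_s"],2),"pos",np.round(o["eef_pos"],4),"F",np.round(o["wrist_force"],2),"M",np.round(o["torque"],3),"op",round(o["opening"],3),"yaw",round(y,2),"tiltx",np.degrees(T[:2,0]).round(2))
E
python3 st.py
```

```text
t 6.8 pos [ 0.4988 -0.1662  0.1871] F [ 0.65  0.59 -3.6 ] M [-0.015 -0.044 -0.003] op 0.479 yaw -1.97 tiltx [ 0.03 -0.02]
```

>>> carry_out --motion '[0,0,0,-0.002,0,0.005,1,0,0,0,0,0,0.005,1,0,0,0,0,0,0.005,1,0,0,0,0,0,0.005,1,0,0,0,0,0,0.004,1,0,0,0,0,0,0,1]'

```text
time_s: 7.4
eef_pos: [0.472, -0.165, 0.1889]
eef_rot: [0.012, -0.707, 0.012, 0.707]
wrist_force: [-0.5, -0.1, -3.1]
opening: 0.475
```

```bash
python3 st.py
python3 - <<'E'
from look import *
look("w4",["plunger_top","bar_end"])
E
```

```text
t 7.4 pos [ 0.472  -0.165   0.1889] F [-0.49 -0.09 -3.06] M [ 0.006 -0.031 -0.014] op 0.475 yaw -1.97 tiltx [-0.03  0.01]
[[-0.0005, -0.0344, -0.9994, 0.472], [0.0001, -0.9994, 0.0344, -0.165], [-1.0, -0.0001, 0.0005, 0.1889], [0.0, 0.0, 0.0, 1.0]]
plunger_top 0.87 [ 0.5286 -0.2913  0.1188] [456.3 116.4]
plunger_top 0.85 [ 0.4719 -0.1638  0.2181] [257.  289.1]
bar_end 0.68 [ 0.4621 -0.1647  0.1992] [259.6 285.4]
```

>>> carry_out --motion '[0,0,0,0,0,0.0015,1,0,0,0,0,0,0.0015,1]'

```text
time_s: 7.75
eef_pos: [0.47, -0.1651, 0.1891]
eef_rot: [-0.012, 0.707, -0.012, -0.707]
wrist_force: [0.2, 0.1, -3.8]
opening: 0.478
```

>>> carry_out --motion '[0,0,0,0,0,0.0015,1,0,0,0,0,0,0.0015,1]'

```text
time_s: 7.95
eef_pos: [0.468, -0.1651, 0.1893]
eef_rot: [-0.012, 0.708, -0.012, -0.706]
wrist_force: [7.3, 0.0, -7.4]
opening: 0.477
```

Contact at lift 15 mm with 7 N, so the way is not clear. I'll ease off, raise and try again.

>>> carry_out --motion '[0,0,0,0,0,-0.002,1,0,0,0,-0.002,0,0,1,0,0,0,0,0,0,1,0,0,0,0,0,0.001,1]'

```text
time_s: 8.35
eef_pos: [0.4685, -0.1651, 0.1914]
eef_rot: [-0.012, 0.708, -0.012, -0.706]
wrist_force: [0.8, -0.1, -2.8]
opening: 0.478
```

>>> carry_out --motion '[0,0,0,0,0,0.001,1,0,0,0,0,0,0.0005,1]'

```text
time_s: 8.55
eef_pos: [0.4666, -0.165, 0.1913]
eef_rot: [-0.012, 0.707, -0.012, -0.707]
wrist_force: [0.1, 0.5, -3.0]
opening: 0.479
```

>>> carry_out --motion '[0,0,0,0,0,0.001,1,0,0,0,0,0,0.001,1]'

```text
time_s: 8.75
eef_pos: [0.4644, -0.1649, 0.1913]
eef_rot: [-0.012, 0.707, -0.012, -0.707]
wrist_force: [-0.5, 0.7, -3.2]
opening: 0.477
```

```bash
python3 st.py
```

```text
t 8.75 pos [ 0.4644 -0.1649  0.1913] F [-0.54  0.72 -3.21] M [-0.015 -0.035  0.025] op 0.477 yaw -1.94 tiltx [ 0.06 -0.01]
```

The bar is 3.6 mm past the earlier contact with no force, so it is clear at 17 mm lift. I'll draw it off gently.

>>> carry_out --motion '[0,0,0,0,0,0.0015,1,0,0,0,0,0,0.0015,1,0,0,0,0,0,0.0015,1]'

```text
time_s: 9.05
eef_pos: [0.4594, -0.1647, 0.1912]
eef_rot: [-0.012, 0.707, -0.012, -0.707]
wrist_force: [0.1, 0.7, -3.3]
opening: 0.479
```

>>> carry_out --motion '[0,0,0,0,0,0.002,1,0,0,0,0,0,0.002,1,0,0,0,0,0,0.002,1]'

```text
time_s: 9.35
eef_pos: [0.4529, -0.1645, 0.1912]
eef_rot: [-0.012, 0.707, -0.012, -0.707]
wrist_force: [0.7, 0.4, -3.4]
opening: 0.476
```

```bash
python3 st.py
```

```text
t 9.35 pos [ 0.4529 -0.1645  0.1912] F [ 0.75  0.42 -3.39] M [-0.006  0.012 -0.   ] op 0.476 yaw -1.94 tiltx [ 0.05 -0.01]
```

>>> carry_out --motion '[0,0,0,0,0,0.003,1,0,0,0,0,0,0.004,1,0,0,0,0,0,0.006,1,0,0,0,0,0,0.008,1,0,0,0,0,0,0.01,1,0,0,0,0,0,0.01,1,0,0,0,0,0,0,1,0,0,0,-0.02,0,0,1,0,0,0,-0.03,0,0,1,0,0,0,-0.03,0,0,1]'

```text
time_s: 10.35
eef_pos: [0.4041, -0.1609, 0.2686]
eef_rot: [0.015, -0.704, 0.01, 0.71]
wrist_force: [0.8, -0.7, -2.9]
opening: 0.479
```

```bash
python3 st.py
python3 - <<'E'
from look import *
im,C=look("w5",["plunger_top","plunger","mould","mould_floor"])
s=ctrl.camera("side"); C=campose("side")
for t in ["plunger","plunger_top"]:
    for d in ctrl.landmark_of("side",t): print(t,round(d["conf"],2),w(C,d["point"]))
cv2.imwrite("pics/w5.png",np.hstack([cv2.resize(im,(400,300)),cv2.resize(s[60:300,150:470],(400,300))]))
E
```

```text
t 10.35 pos [ 0.4041 -0.1609  0.2686] F [ 0.83 -0.75 -2.94] M [-0.078 -0.081  0.018] op 0.479 yaw -2.03 tiltx [-0.41  0.35]
[[-0.0072, -0.0354, -0.9993, 0.4041], [0.0061, -0.9994, 0.0354, -0.1609], [-1.0, -0.0058, 0.0074, 0.2686], [0.0, 0.0, 0.0, 1.0]]
plunger_top 0.83 [ 0.5284 -0.2894  0.115 ] [411.7  24.8]
plunger_top 0.58 [ 0.4038 -0.1599  0.2981] [257.1 290.3]
plunger_top 0.58 [ 0.3897 -0.2711  0.1137] [377.1 190.1]
plunger 0.91 [ 0.5306 -0.2936 -0.0044] [369.1  45.2]
plunger 0.87 [ 0.3898 -0.2715 -0.0018] [345.6 166.1]
plunger 0.77 [ 0.403  -0.1572  0.1825] [253.7 202.8]
plunger 0.69 [ 4.980e-01 -1.675e-01  2.000e-04] [261.1  79. ]
plunger 0.68 [ 5.276e-01 -2.908e-01 -1.000e-04]
plunger 0.56 [ 0.3936 -0.1608  0.1817]
plunger 0.48 [ 0.3838 -0.2769 -0.0004]
plunger_top 0.53 [ 5.429e-01 -4.379e-01 -3.000e-04]
plunger_top 0.51 [ 0.5266 -0.2927  0.1156]
```

View pics/w5.png

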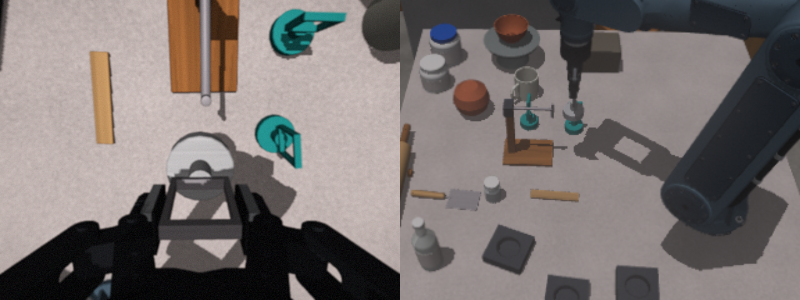

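The plunger is off the hook and hangs straight in the gripper, with its foot at about z 0.183. Next I move to where the wrist camera has a clear view of the mould.

Run:
```python
from h import *
plan([0.46,0.165,0.27],Rz(np.radians(0),-1),mx=0.04); print(ctrl.get_obs()["q"])
```

```text
rows 9 d tool [-0.0018 -0.3274 -0.0447] rv deg [-2.01  0.51  0.4 ]
[-0.22, 0.06, 0.04] [-0.0002, -0.0364, -0.005]
[-0.22, 0.06, 0.04] [-0.0002, -0.0364, -0.0051]
[-0.22, 0.06, 0.04] [-0.0002, -0.0363, -0.0052]
[-0.22, 0.06, 0.04] [-0.0003, -0.0363, -0.0054]
[-0.22, 0.06, 0.04] [-0.0003, -0.0363, -0.0055]
[-0.22, 0.06, 0.04] [-0.0003, -0.0363, -0.0057]
[-0.22, 0.06, 0.04] [-0.0003, -0.0363, -0.0058]
[-0.22, 0.06, 0.04] [-0.0004, -0.0362, -0.006]
[-0.22, 0.06, 0.04] [-0.0004, -0.0362, -0.0061]
[-6.53208806e-01 -1.70836865e-01  1.88870756e+00  2.60059533e-04
  1.43502951e+00  9.52631325e-01]
```

>>> carry_out --motion '[-0.2,0,0,0,-0.015,-0.003,1,-0.2,0.1,0.1,0,-0.025,-0.004,1,-0.2,0.1,0.1,0,-0.035,-0.005,1,-0.2,0.1,0.1,0,-0.038,-0.005,1,-0.2,0.1,0.1,0,-0.038,-0.006,1,-0.2,0,0,0,-0.038,-0.006,1,-0.2,0,0,0,-0.038,-0.006,1,-0.2,0,0,0,-0.035,-0.006,1,-0.2,0,0,0,-0.025,-0.005,1,0,0,0,0,-0.015,0,1]'

```text
time_s: 11.75
eef_pos: [0.4531, 0.1508, 0.2551]
eef_rot: [0.004, -0.7, 0.002, 0.714]
wrist_force: [0.0, -0.2, -3.3]
opening: 0.48
```

>>> carry_out --motion '[0,0,0,0,0,0,1,0,0,0,0,0,0,1]'

```text
time_s: 11.95
eef_pos: [0.4517, 0.1526, 0.2527]
eef_rot: [0.003, -0.699, 0.001, 0.715]
wrist_force: [-0.4, 0.2, -3.4]
opening: 0.479
```

```bash
python3 st.py
python3 - <<'E'
from look import *
im,C=look("w6",["plunger_top","plunger","mould","mould_floor"])
E
```

```text
t 11.95 pos [0.4517 0.1526 0.2527] F [-0.44  0.17 -3.37] M [ 0.02 -0.09  0.02] op 0.479 yaw -0.29 tiltx [-1.33  0.2 ]
[[-0.0233, -0.005, -0.9997, 0.4517], [0.0034, -1.0, 0.005, 0.1526], [-0.9997, -0.0033, 0.0233, 0.2527], [0.0, 0.0, 0.0, 1.0]]
plunger_top 0.73 [0.4524 0.1535 0.2793] [257.5 285.1]
plunger 0.65 [0.4463 0.1561 0.1693] [253.6 207.8]
mould 0.95 [0.5665 0.1764 0.0006] [235.7  54.6]
mould_floor 0.98 [0.4218 0.3178 0.006 ] [122.3 183.1]
mould_floor 0.71 [0.569  0.177  0.0038] [235.   51.7]
mould_floor 0.32 [ 0.4475 -0.0077  0.0009] [390.6 160.1]
```

View pics/w6.png

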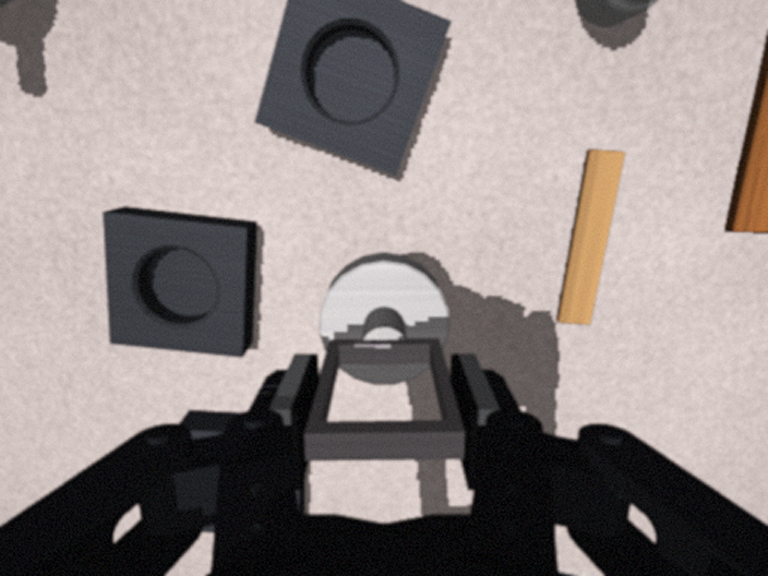

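The well's rim spans about x 302–399, y 18–125 (centre 350.5, 71.5), and the foot's disc spans about x 320–450. I'll compute both and overlay the predicted circles.

Run:
```python
from look import *
C=np.load("pics/w6.npy"); im=cv2.imread("pics/w6.png")
T=tool()
o,v=ray("wrist",C,np.array((350.5,71.5))/1.5); P=o+v*(.032-o[2])/v[2]; print("well",P.round(4))
def circ(c,ex,ey,r,col):
    pts=np.array([proj("wrist",C,c+r*(np.cos(t)*ex+np.sin(t)*ey)) for t in np.linspace(0,6.3,60)])*1.5
    cv2.polylines(im,[pts.astype(int)],True,col,1)
    print(pts.min(0),pts.max(0))
e=np.eye(3)
circ(np.array([P[0],P[1],.032]),e[0],e[1],.0335,(0,255,255))
for x,col in ((.061,(0,0,255)),(.082,(0,255,0))):
    circ(T[:3,3]+T[:3,0]*x,T[:3,1],T[:3,2],.029 if x<.07 else .029,col)
print(T[:3,3]+T[:3,0]*.085)
cv2.imwrite("pics/o6.png",cv2.resize(im[0:420,230:520],None,fx=1.4,fy=1.4))
```

```text
well [0.5696 0.1765 0.032 ]
[300.75  15.6 ] [400.2  124.05]
[322.2 253.2] [456.3 380.4]
[327.45 244.2 ] [450.   361.35]
[0.45056679 0.15210777 0.16873706]
```

View pics/o6.png

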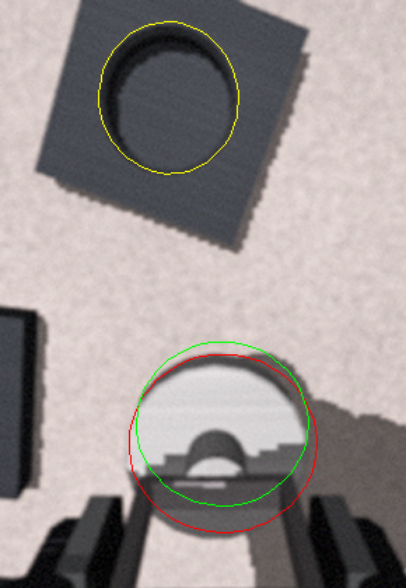

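Run:
```python
from h import *
plan([0.568,0.176,0.17],Rz(0,-1),mx=0.03); T=tool(); C=np.load("pics/w6.npy")
print(proj("wrist",C,T[:3,3]-.032*T[:3,0])*1.5, proj("wrist",C,T[:3,3]+.061*T[:3,0])*1.5)
```

```text
rows 5 d tool [ 0.0813 -0.0248 -0.1172] rv deg [-0.43  1.22  0.22]
[-0.09, 0.24, 0.04] [0.0163, -0.005, -0.0234]
[-0.09, 0.24, 0.04] [0.0164, -0.0049, -0.0234]
[-0.09, 0.24, 0.04] [0.0165, -0.0049, -0.0233]
[-0.09, 0.24, 0.04] [0.0166, -0.0049, -0.0233]
[-0.09, 0.24, 0.04] [0.0166, -0.0049, -0.0232]
[393.6  439.65] [389.25 319.2 ]
```

>>> carry_out --motion '[-0.1,0.3,0,0,-0.003,-0.018,1,-0.1,0.3,0.1,0.01,-0.005,-0.024,1,-0.1,0.3,0.1,0.016,-0.005,-0.026,1,-0.1,0.3,0,0.016,-0.005,-0.024,1,0,0,0,0.016,-0.003,-0.016,1,0,0,0,0.012,0,-0.008,1,0,0,0,0,0,0,1,0,0,0,0,0,0,1]'

```text
time_s: 13.0
eef_pos: [0.5749, 0.1667, 0.1824]
eef_rot: [-0.003, 0.709, -0.004, -0.705]
wrist_force: [0.4, 1.2, -2.5]
opening: 0.475
```

```bash
python3 st.py
python3 - <<'E'
from h import *
plan([0.569,0.1747,0.145],Rz(0,-1),mx=0.02)
E
```

```text
t 13.0 pos [0.5749 0.1667 0.1824] F [ 0.38  1.18 -2.54] M [ 0.03   0.023 -0.005] op 0.475 yaw -0.55 tiltx [ 0.3  -0.03]
rows 2 d tool [ 0.0374 -0.0079  0.0061] rv deg [-0.55 -0.3  -0.02]
[-0.27, -0.15, -0.01] [0.0187, -0.004, 0.0031]
[-0.27, -0.15, -0.01] [0.0187, -0.004, 0.003]
```

>>> carry_out --motion '[-0.2,-0.1,0,0.01,-0.003,0.003,1,-0.2,-0.1,0,0.01,-0.003,0.002,1,0,-0.1,0,0.01,-0.002,0.001,1,0,0,0,0,0,0,1,0,0,0,0,0,0,1]'

```text
time_s: 13.5
eef_pos: [0.5676, 0.1753, 0.1521]
eef_rot: [-0.001, 0.708, -0.001, -0.707]
wrist_force: [0.3, 0.0, -3.2]
opening: 0.478
```

```bash
python3 st.py
python3 - <<'E'
from look import *
im,C=look("w7",["plunger_top","plunger","mould","mould_floor"])
T=tool()
print(proj("wrist",C,T[:3,3]-.032*T[:3,0]), proj("wrist",C,T[:3,3]+.061*T[:3,0]))
m=ctrl.trace("wrist","plunger")[0]; m=m["pixels"]
ys,xs=np.where(m); print(xs.min(),xs.max(),ys.min(),ys.max())
for r in range(ys.min(),ys.max(),6): x=np.where(m[r])[0]; print(r,x.min(),x.max(),end="; ")
c=cv2.convertScaleAbs(im[60:330,140:370],alpha=1.8,beta=15)
cv2.imwrite("pics/c7.png",cv2.resize(c,None,fx=2.2,fy=2.2,interpolation=cv2.INTER_CUBIC))
E
```

```text
t 13.5 pos [0.5676 0.1753 0.1521] F [ 0.29  0.01 -3.2 ] M [ 0.001 -0.011  0.016] op 0.478 yaw -0.13 tiltx [ 0.09 -0.01]
[[0.0016, -0.0022, -1.0, 0.5676], [-0.0001, -1.0, 0.0022, 0.1753], [-1.0, 0.0001, -0.0016, 0.1521], [0.0, 0.0, 0.0, 1.0]]
plunger_top 0.68 [0.5695 0.176  0.1784] [258.1 280.6]
plunger 0.9 [0.5667 0.1803 0.0648] [251.  203.1]
plunger 0.34 [0.5688 0.1759 0.0044] [256.8 181.3]
mould 0.56 [0.5661 0.1738 0.0009] [259.1 183.3]
mould_floor 0.82 [0.5668 0.1752 0.0041] [257.5 183.3]
[260.8 292.5] [258.6 212.7]
203 308 169 306
169 247 258; 175 232 277; 181 226 284; 187 221 289; 193 218 292; 199 216 295; 205 213 297; 211 212 298; 217 212 298; 223 214 297; 229 216 296; 235 217 295; 241 216 296; 247 214 298; 253 212 299; 259 211 300; 265 209 301; 271 207 303; 277 206 305; 283 204 307; 289 203 308; 295 203 308; 301 203 308;
```

View pics/c7.png

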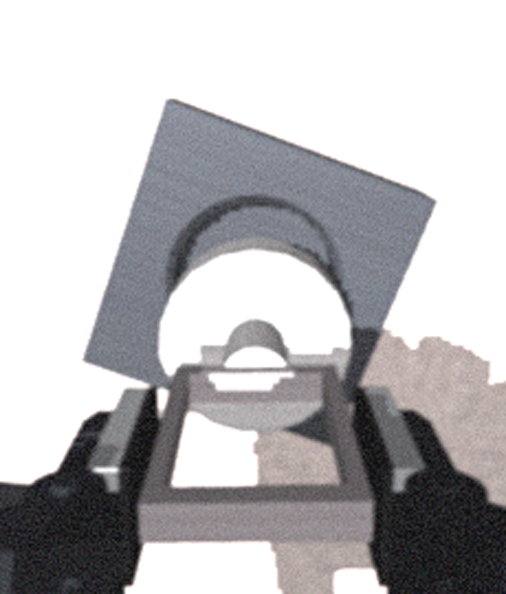

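```bash
cat > rim.py <<'E'
from look import *
from scipy.optimize import least_squares
T=tool(); ims=np.mean([ctrl.camera("wrist").astype(float) for _ in range(4)],0); g=cv2.GaussianBlur(ims.mean(2),(0,0),0.8).astype(np.float32); C=campose("wrist",T)
def prof(c,ex,ey,ths,rs):
    out=[]
    for th in ths:
        uv=np.array([proj("wrist",C,c+r*(np.cos(th)*ex+np.sin(th)*ey)) for r in rs],np.float32)
        out.append(cv2.remap(g,uv[:,0].reshape(1,-1),uv[:,1].reshape(1,-1),cv2.INTER_LINEAR)[0])
    return np.array(out)
def fit(c,ex,ey,ths,rs,sgn,R0=None,name=""):
    p=prof(c,ex,ey,ths,rs); d=np.gradient(p,axis=1)*sgn; r=rs[d.argmax(1)]; pts=np.c_[r*np.cos(ths),r*np.sin(ths)]
    f=lambda q: np.hypot(pts[:,0]-q[0],pts[:,1]-q[1])-(q[2] if R0 is None else R0)
    s=least_squares(f,[0,0,rs.mean()] if R0 is None else [0,0],loss="soft_l1",f_scale=.0004)
    print(name,"off mm",(s.x*1000).round(2),"rms",(np.sqrt(np.median(f(s.x)**2))*1000).round(2),"r",(r*1000).round(1).tolist())
e=np.eye(3)
c=T[:3,3].copy(); c[2]=.032
ths=np.radians(np.arange(-70,71,7))
for R0 in (.0335,None): fit(c,e[0],e[1],ths,np.arange(.029,.040,.00025),+1,R0,"rim")
cf=T[:3,3]+.061*T[:3,0]
for R0 in (.029,None): fit(cf,e[0],e[1],np.radians(np.arange(-80,81,8)),np.arange(.024,.034,.00025),-1,R0,"foot")
E
python3 rim.py
```

```text
rim off mm [0.56 2.61] rms 0.13 r [29.0, 31.0, 31.5, 31.8, 32.2, 32.2, 32.8, 33.2, 33.8, 33.8, 33.8, 34.2, 34.8, 34.8, 35.2, 35.2, 35.8, 35.8, 36.0, 35.8, 35.8]
rim off mm [ 1.41  2.62 32.81] rms 0.15 r [29.0, 31.0, 31.5, 31.8, 32.2, 32.2, 32.8, 33.2, 33.8, 33.8, 33.8, 34.2, 34.8, 34.8, 35.2, 35.2, 35.8, 35.8, 36.0, 35.8, 35.8]
foot off mm [-2.67  1.74] rms 0.2 r [26.3, 26.3, 26.0, 26.5, 25.8, 26.0, 25.5, 26.0, 26.3, 26.0, 26.5, 26.8, 26.5, 27.3, 27.5, 27.8, 28.3, 29.0, 29.0, 29.5, 30.0]Traceback (most recent call last):
  File "rim.py", line 20, in <module>
    for R0 in (.029,None): fit(cf,e[0],e[1],np.radians(np.arange(-80,81,8)),np.arange(.024,.034,.00025),-1,R0,"foot")
                           ~~~^^^^^^^^^^^^^^^^^^^^^^^^^^^^^^^^^^^^^^^^^^^^^^^^^^^^^^^^^^^^^^^^^^^^^^^^^^^^^^^^^^^^^^^
  File "rim.py", line 11, in fit
    p=prof(c,ex,ey,ths,rs); d=np.gradient(p,axis=1)*sgn; r=rs[d.argmax(1)]; pts=np.c_[r*np.cos(ths),r*np.sin(ths)]
  File "rim.py", line 7, in prof
    uv=np.array([proj("wrist",C,c+r*(np.cos(th)*ex+np.sin(th)*ey)) for r in rs],np.float32)
                 ~~~~^^^^^^^^^^^^^^^^^^^^^^^^^^^^^^^^^^^^^^^^^^^^^
  File "h.py", line 12, in proj
    p=ctrl.camera_params(n); c=np.linalg.inv(C)@np.append(P,1); s=c[:2]/c[2]; s=s*(1+p["k1"]*(s@s))
ValueError: time passes only in moves, steps and waits
```

```bash
python3 - <<'E'
s=open("h.py").read()
s=s.replace("def campose","from functools import lru_cache\n@lru_cache(None)\ndef cp(n): return ctrl.camera_params(n)\ndef campose").replace('p=ctrl.camera_params(n)','p=cp(n)')
open("h.py","w").write(s)
r=open("rim.py").read().split("e=np.eye(3)")[0].replace('"r",(r*1000).round(1).tolist()','""')
r+='''
e=np.eye(3); C0=C.copy(); z0=T[:3,3].copy(); z0[2]=.032; cf=T[:3,3]+.061*T[:3,0]
for b in (0,.002,.004,.006):
    C=C0.copy(); C[:3,3]-=b*C[:3,2]; print("b",b)
    for R0 in (.0335,None):
        fit(z0,e[0],e[1],np.radians(np.arange(-70,71,7)),np.arange(.029,.040,.00025),1,R0,"rim ")
        fit(cf,e[0],e[1],np.radians(np.arange(-72,57,8)),np.arange(.024,.034,.00025),-1,R0 and .029,"foot")
'''
open("rim.py","w").write(r)
E
python3 rim.py; python3 st.py
```

```text
b 0
rim  off mm [0.79 2.39] rms 0.23 
foot off mm [-2.62  1.73] rms 0.18 
rim  off mm [ 1.13  2.36 33.22] rms 0.19 
foot off mm [-2.36  1.69 28.78] rms 0.14 
b 0.002
rim  off mm [1.05 2.37] rms 0.19 
foot off mm [-2.63  1.87] rms 0.12 
rim  off mm [ 1.01  2.37 33.53] rms 0.18 
foot off mm [-2.83  1.91 29.17] rms 0.15 
b 0.004
rim  off mm [1.46 2.33] rms 0.21 
foot off mm [-2.34  1.68] rms 0.18 
rim  off mm [ 1.24  2.33 33.68] rms 0.16 
foot off mm [-2.05  1.63 28.76] rms 0.14 
b 0.006
rim  off mm [1.77 2.49] rms 0.23 
foot off mm [-2.3   1.52] rms 0.15 
rim  off mm [ 1.35  2.44 33.84] rms 0.23 
foot off mm [-2.78  1.6  29.41] rms 0.16 
t 14.2 pos [0.5679 0.175  0.1522] F [ 0.17 -0.2  -3.41] M [ 0.069  0.002 -0.009] op 0.475 yaw -0.16 tiltx [ 0.1 -0. ]
```

>>> carry_out --motion '[0,0,0,0.005,0,-0.002,1,0,0,0,0.006,-0.0005,-0.002,1,0,0,0,0.006,0,0,1,0,0,0,0,0,0,1,0,0,0,0,0,0,1]'

```text
time_s: 14.7
eef_pos: [0.572, 0.1755, 0.1329]
eef_rot: [-0.001, 0.707, -0.001, -0.707]
wrist_force: [0.1, -1.0, -3.8]
opening: 0.478
```

```bash
sed -i 's/(0,.002,.004,.006)/(0.001,.003)/' rim.py; python3 rim.py; python3 st.py
python3 - <<'E'
from h import *
im=ctrl.camera("wrist"); c=cv2.convertScaleAbs(im[100:300,170:350],alpha=1.6,beta=15)
cv2.imwrite("pics/c8.png",cv2.resize(c,None,fx=3,fy=3,interpolation=cv2.INTER_CUBIC))
E
```

```text
b 0.001
rim  off mm [-3.06  1.89] rms 0.16 
foot off mm [-2.54  1.8 ] rms 0.15 
rim  off mm [-2.98  1.89 33.44] rms 0.18 
foot off mm [-2.21  1.75 28.72] rms 0.1 
b 0.003
rim  off mm [-2.71  1.86] rms 0.15 
foot off mm [-2.46  1.76] rms 0.12 
rim  off mm [-2.56  1.86 33.37] rms 0.1 
foot off mm [-2.28  1.73 28.85] rms 0.13 
t 14.9 pos [0.5722 0.1755 0.1335] F [ 0.08  0.31 -2.83] M [-0.044  0.003  0.004] op 0.475 yaw -0.16 tiltx [ 0.09 -0.  ]
```

View pics/c8.png

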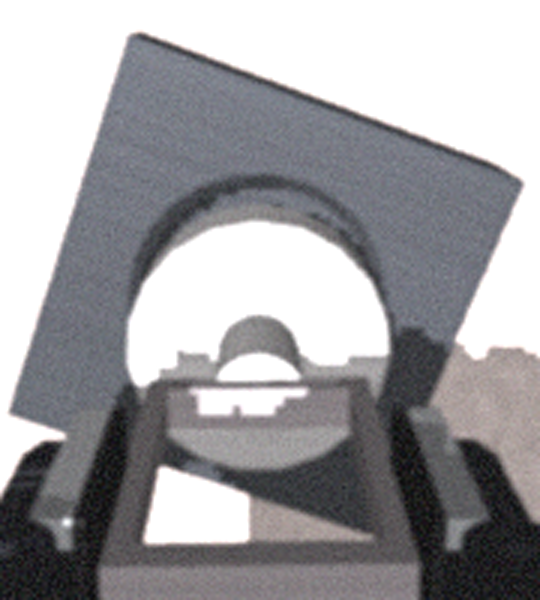

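The foot is over the well, with the fits agreeing to within about 0.5 mm. I'll lower it gently.

>>> carry_out --motion '[0,0,0,0.004,0,0.0003,1,0,0,0,0.004,0,0,1,0,0,0,0.004,0,0,1]'

```text
time_s: 15.25
eef_pos: [0.5727, 0.1757, 0.122]
eef_rot: [-0.001, 0.709, -0.001, -0.706]
wrist_force: [-0.1, 0.4, -3.6]
opening: 0.476
```

>>> carry_out --motion '[0,0,0,0.002,0,0,1,0,0,0,0.002,0,0,1]'

```text
time_s: 15.45
eef_pos: [0.5723, 0.1756, 0.1169]
eef_rot: [-0.001, 0.708, -0.001, -0.706]
wrist_force: [-0.4, -0.4, -2.7]
opening: 0.476
```

>>> carry_out --motion '[0,0,0,0.002,0,0,1,0,0,0,0.002,0,0,1]'

```text
time_s: 15.65
eef_pos: [0.5723, 0.1756, 0.1124]
eef_rot: [-0.001, 0.708, -0.001, -0.706]
wrist_force: [-0.5, -1.1, -2.7]
opening: 0.476
```

```bash
python3 st.py
```

```text
t 15.65 pos [0.5723 0.1756 0.1124] F [-0.52 -1.09 -2.68] M [ 0.024 -0.01   0.001] op 0.476 yaw -0.15 tiltx [0.16 0.  ]
```

>>> carry_out --motion '[0,-0.1,0,0.002,0,0.0004,1,0,0,0,0.002,0,0,1]'

```text
time_s: 15.85
eef_pos: [0.5719, 0.1756, 0.1081]
eef_rot: [-0.001, 0.707, -0.001, -0.707]
wrist_force: [0.9, 0.4, -5.0]
opening: 0.481
```

>>> carry_out --motion '[0,0,0,0.002,0,0,1,0,0,0,0.002,0,0,1]'

```text
time_s: 16.05
eef_pos: [0.572, 0.1756, 0.1038]
eef_rot: [-0.001, 0.708, -0.001, -0.707]
wrist_force: [0.7, -0.8, -3.0]
opening: 0.48
```

>>> carry_out --motion '[0,0,0,0.002,0,0,1,0,0,0,0.001,0,0,1]'

```text
time_s: 16.25
eef_pos: [0.5719, 0.1756, 0.1004]
eef_rot: [-0.001, 0.707, -0.001, -0.707]
wrist_force: [0.2, -0.5, -4.0]
opening: 0.479
```

Inside the well with free forces. Expected home is at TCP z ≈ 0.095.

>>> carry_out --motion '[0,0,0,0.0015,0,0,1,0,0,0,0.001,0,0,1]'

```text
time_s: 16.45
eef_pos: [0.5719, 0.1756, 0.0977]
eef_rot: [-0.001, 0.707, -0.001, -0.707]
wrist_force: [0.4, -0.4, -3.1]
opening: 0.475
```

>>> carry_out --motion '[0,0,0,0.001,0,0,1,0,0,0,0.0005,0,0,1]'

```text
time_s: 16.65
eef_pos: [0.5719, 0.1756, 0.096]
eef_rot: [-0.001, 0.707, -0.001, -0.707]
wrist_force: [-0.1, 0.5, -3.5]
opening: 0.479
```

>>> carry_out --motion '[0,0,0,0.001,0,0,1]'

```text
time_s: 16.75
eef_pos: [0.5722, 0.1756, 0.0955]
eef_rot: [-0.001, 0.708, -0.001, -0.707]
wrist_force: [-2.2, 0.3, 5.3]
opening: 0.476
```

Floor contact is at z 0.0955, as predicted. I hold, then release.

>>> carry_out --motion '[0,0,0,0,0,0,1,0,0,0,0,0,0,1]'

```text
time_s: 16.95
eef_pos: [0.5724, 0.1757, 0.0957]
eef_rot: [-0.001, 0.708, -0.001, -0.706]
wrist_force: [-0.6, -0.0, -2.5]
opening: 0.476
```

>>> carry_out --motion '[0,0,0,0,0,0,0,0,0,0,0,0,0,-0.1,0,0,0,0,0,0,-0.3,0,0,0,0,0,0,-0.5,0,0,0,0,0,0,-0.7,0,0,0,0,0,0,-0.7]'

```text
time_s: 17.55
eef_pos: [0.5742, 0.1758, 0.0976]
eef_rot: [-0.001, 0.709, -0.001, -0.705]
wrist_force: [-0.0, -0.0, 0.6]
opening: 0.848
```

```bash
python3 st.py
```

```text
t 17.55 pos [0.5742 0.1758 0.0976] F [-0.05 -0.02  0.61] M [-0.038  0.008  0.022] op 0.848 yaw -0.15 tiltx [0.35 0.03]
```

>>> carry_out --motion '[0,-0.3,0,-0.005,0,0,-0.7,0,0,0,-0.01,0,0,-0.7,0,0,0,-0.02,0,0,-0.7,0,0,0,-0.025,0,0,-0.7,0,0,0,-0.03,0,0,-0.7,0,0,0,-0.03,0,0,-0.7,0,0,0,-0.02,0,0,-0.7,0,0,0,0,0,0,-0.7]'

```text
time_s: 18.35
eef_pos: [0.5741, 0.1758, 0.2477]
eef_rot: [-0.001, 0.708, -0.001, -0.706]
wrist_force: [0.8, 1.1, -0.3]
opening: 0.852
```

```bash
python3 st.py
python3 - <<'E'
from look import *
im,C=look("w9",["plunger_top","plunger","mould"])
s=ctrl.camera("side"); Cs=campose("side"); 
for t in ["plunger","plunger_top","jar","strip"]:
    for d in ctrl.landmark_of("side",t): print("side",t,round(d["conf"],2),w(Cs,d["point"]))
P=np.array([.568,.175])
for z in (0.034,.127): print(proj("wrist",C,[*P,z]))
cv2.imwrite("pics/w9.png",np.hstack([cv2.resize(im,(400,300)),cv2.resize(s[140:320,120:360],(400,300))]))
E
```

```text
t 18.35 pos [0.5741 0.1758 0.2477] F [ 0.83  1.12 -0.31] M [ 0.06  -0.03   0.032] op 0.852 yaw -0.15 tiltx [0.1  0.05]
[[0.0018, -0.0027, -1.0, 0.5741], [0.0008, -1.0, 0.0027, 0.1758], [-1.0, -0.0008, -0.0018, 0.2477], [0.0, 0.0, 0.0, 1.0]]
plunger_top 0.89 [0.5739 0.1758 0.1246] [257.7 189.7]
plunger 0.78 [0.5668 0.18   0.0085] [253.6 170.6]
side plunger 0.59 [ 0.3832 -0.2747  0.0023]
side plunger 0.55 [0.5672 0.1748 0.0104]
side plunger_top 0.49 [0.5693 0.1731 0.1328]
side plunger_top 0.45 [0.566  0.1766 0.0118]
side jar 0.64 [ 0.6247 -0.0068  0.0025]
side jar 0.22 [6.446e-01 4.289e-01 3.000e-04]
side strip 0.85 [ 0.4428 -0.0079 -0.0022]
[258.  174.1]
[258.7 197.3]
```

View pics/w9.png

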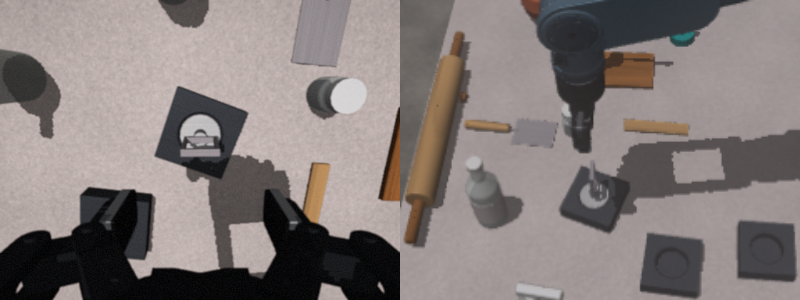

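The plunger stands upright in the centre of the well. Both cameras put its underside at 0.009–0.010 m, which is the floor height. The gripper is clear of it, so I hand in.

```bash
python3 -c "
from bench import ctrl
print(ctrl.hand_in())"
```

```text
the job is handed in; nothing more can be done
None
```

The plunger is off the hook and standing upright in the round well of the rightmost mould block. I let go of it and handed the job in at about 18 s.

- **Off the hook:** At 15 mm lift the light pull met the pin, peaking at 7 N, a little over the 3–5 N asked for. At about 17 mm it came off with no noticeable force.
- **Into the well:** I centred it with the wrist camera and lowered it in small steps, with little force on the way down. It met the floor at tool height 0.0955 m against 0.095 m predicted, with a peak of about 9 N.
- **Last checks:** The wrist and side cameras put the foot's underside at 0.0085 m and 0.0104 m, against a floor at 0.010 m. The wrist force is near zero and the open gripper is about 12 cm above the plunger. The jar and strip are where they were, to within the camera error, and I saw nothing else moved.
- **Disagreements:** The wrist camera's calibration is off by about 2 mm sideways, so I aligned foot and well by comparing them in the same picture. The last readings of the handle top scattered from 0.125 to 0.133 m, against 0.127 m expected.

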